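# Put the keypad spare away and secure the counter case

## Robot

A 6-joint arm with a two-finger parallel gripper is mounted at the origin on the work surface. World frame = base frame: x ahead of the robot, y to its left, z up, the work surface at z = 0. Lengths are in m, angles in rad, forces in N, time in s.
With the tool pointing down it reaches from about 0.25 to 0.85 m from the base axis. Payload 12.5 kg.
Tool frame: the origin (TCP) lies on the mounting face of the last link; the fingertips stand 186 mm ahead of it and the grasp point (between the pads) lies 167 mm ahead of it; z points along the fingers, y is the line along which they close (so a half turn about z gives the same grasp; the last joint's range is limited). The gripper opens to 93 mm and grips with 3 to 60 N. Pads are 15 mm wide; open, the fingers measure 128 mm over their backs; the gripper's body (75 mm by 188 mm) begins 65 mm behind the grasp point.
Start: joints at [-1.188, 0.351, 1.652, -0, 1.139, -0.085], TCP at [0.248, -0.491, 0.405] pointing down, gripper open.
Joint ranges: [-2.75, 2.75], [-0.79, 2.1], [0.01, 2.65], [-1.57, 4.71], [0.07, 3.14], [-2.87, 2.87]. Speed limits (rad/s): [2.22, 2.22, 2.79, 3.14, 3.14, 3.14].

## Interface

Orientations are given as a unit quaternion [w, x, y, z].
In Python, from rig import read_state, capture, camera_info, hand_in, cut_out, place_of gives the robot as it stands.
- The arm moves only by the tool carry_out, never from a script. Its argument "rows" is a list that holds one entry, the list of rows, each a list of 7 numbers: the shift along the world's x, y, z in units of 30 cm (1.0 is 30 cm), then the turn, a rotation vector about the world's x, y, z in units of 2 pi rad (1.0 is 2 pi rad), then the opening, from 0 (shut) to 1 (fully open). A call has 1 to 8 rows; each row is the pose to reach, as a shift and turn from the pose commanded when the call began, turning the shorter way round; what a row does not reach only later rows make up. A row lasts 1/8 s, in which the tool goes at most 62.5 mm and 10.7 degrees, less where a joint would pass 70% of its speed; a pose out of reach is approached as far as the arm can. A call with a number of a shift or a turn outside -1 to 1 is refused whole. A call with a gripper value outside its range is refused whole. The fingers move at their own pace and stop on an object; "squeeze" is the grip in N (left out, the last holds). Time passes only in rows, so rows that repeat a pose let the fingers close. It gives the time, the measured TCP pose, the force, the opening and the grip force at its end, in the units of the state.
- read_state(): the state, without advancing time (a new reading comes with each control period).
- capture(name): name is "side" or "top"; returns the picture (400x640x3 uint8, red, green, blue); there is no depth.
- camera_info(name): a dict with "fx", "fy", "cx", "cy" (pixels), "R" (3x3) and "t" (3): a world point X has camera coordinates R X + t. Camera axes: x right, y down, z forward; pixel columns grow to the right and rows downward; lengths in m; the calibration is good to about 2 mm. A picture is of the moment at which its call begins. camera_info takes no time and is no camera call.
- hand_in(): hands the job in; it is judged then, once.
Trained networks look in the newest picture that a camera, given by its name, has taken for a name from the list of things; names that differ only in an ending like _2 or _b are one class to them, and where a whole thing is asked for, a point or a joint stands for the part that bears it (a point fixed in the world has none). Each returns a list of dicts, best first, with "score" (0 to 1); they miss things now and then, are a little off and sometimes report something else, mostly with a low value. They report only what shows in the picture. A call takes as long as a camera call. They do not tell look-alikes from the thing itself.
- cut_out(camera, target): "pixels" (400x640 bool, what is visible of it) and "point" ([column, row] in pixels, amid what is visible of it).
- place_of(camera, target): "point" ([column, row] in pixels: a listed point, or the origin of a listed thing).
The state is a dict: "clock": time; "joint_pos": joint angles; "joint_vel": joint speeds; "effort": joint torques, N m; "position": TCP position; "eef_rot": TCP orientation; "wrist_force": force on the tool from outside, world axes, zero at the start; "moment": the same for the moment, N m; "opening": finger opening in m; "grip_force": force on a finger pad.
Only numpy, scipy, OpenCV 4.12 (cv2) and the standard library are available. Lean on these libraries where they do the work, as an engineer would, in place of code of your own. Each camera call takes 0.05 s, during which the arm holds its last target. There are 200 camera calls.

## Task

Lay the black rubber keypad spare flat on the floor of the open well at the front of the walnut case and let go of it; then pull the case's sliding cover fully shut over it by its handle, then swing the steel hasp right down over the cover's catch, and last flip the cam lever on the case's left side right down flat to lock the cover. Keep to that order, do not strike the acrylic shelf above the case, and leave the battery tester, the display cube and the desktop calculator standing where they are.

Things in the scene. Friction and masses are not known exactly. Their poses are not given: they have to be found in the camera images.
- case: Fixed walnut case, 280 (x) x 200 (y) x 90 mm. Origin: centre of underside; x from its front (hasp side, towards the robot) to its back, y left, z up. In mm here: well floor z 35, well walls x -120 and +30, y +-85; side walls 15 thick, top z 90, front wall top z 85. Left side: steel bracket out to y +150, x -78 to -12, lever's pivot ears to z 110.
- well_in (a point): Point on the well's floor, 50 mm behind the inner face of its front wall, on the case's middle line; the middle of the part of the well left open when the cover stands back.
- cover (a joint): Opening of the tan sliding cover (m): 0 shut, 0.105 fully back; slides along the case's x, shuts towards the hasp (-x). About 2 N moves it; stays where left. Plate 145 x 168 x 6 mm, z 79 to 85 of the case; front edge 100 mm in front of the handle: at opening d the well is open from its front wall over a length d.
- cover_handle (a point): Grip point on the cover's upright steel handle, on the case's middle line: a block 24 mm wide (case y), 16 mm deep (case x), 37 mm tall on the cover; this point is 25 mm above the cover's top (z 110 of the case), 12 mm below the handle's top. With the cover open it stands underneath the acrylic shelf.
- cover_catch (a point): Top of the catch on the cover, a steel staple 18 mm long (case x), 6 mm wide, 22 mm high, 73 mm in front of the handle; it comes up through the hasp's slot when the cover is shut and the hasp is down.
- hasp (a joint): Angle of the hasp (rad): 0 lying flat, level over the cover's catch and pointing to the case's back; pi/2 upright; more than that leaning to the robot; stop at 2.1. Stiff hinge: stays where it is left, about 1 N at its tab moves it.
- hasp_hinge (a point): Middle of the hasp's hinge line (parallel to the case's y), over the case's front wall at x -135, y 0, z 94 mm of the case. The hasp is a steel strap 92 mm long from here, 44 mm wide, 5 mm thick, mid-plane through the hinge line, with a slot 30 x 22 mm from 27 to 57 mm out.
- hasp_tab (a point): Middle of the outer face of the hasp's solid end tab, 76 mm from the hinge: the face that is on top when the hasp is down and looks to the robot when it stands upright. The tab runs from 56 to 92 mm from the hinge.
- lever (a joint): Angle of the cam lever (rad): 0 lying flat and level, pointing to the case's back (locked); pi/2 upright; stop at 2.1 leaning to the robot. Stays where it is left, about 1.5 N at its end moves it.
- lever_pivot (a point): Cam lever's pivot (axis parallel to the case's y), in the bracket on the case's left side, at x -50, y +130, z 100 mm of the case. The lever is a steel bar 95 mm long from here, 18 mm wide (y), 10 mm thick about the pivot, with a round black cross grip 18 mm thick, 24 mm wide, 86 mm out.
- lever_push (a point): Point on the lever's outer face (on top when it is flat, looking to the robot when upright), 60 mm from the pivot.
- shelf: Smoked acrylic shelf 115 (x) x 240 (y) x 8 mm over the back of the case. It covers x +40 to +155 mm of the case, underside 245 mm above the counter; chrome posts at x +130, y +-85; cartons on it, from x +90 back, reach 303 mm above the counter. This entry's frame is the case's own frame.
- keypad: Black rubber keypad spare, a rigid block with rows of small raised keys, 70 (x) x 44 (y) x 18 mm, about 70 g, lying on the counter to the left or the right of the case. Origin: centre of its underside; x along its length, z up.
- tester: Chrome battery tester, bystander, 90 (x) x 55 (y) x 40 mm; origin at the centre of its underside.
- cube: Smoked acrylic display cube, bystander, 62 mm; origin at the centre of its underside.
- calculator: Tan desktop calculator, bystander, 150 (x) x 190 (y) x 56 mm; origin at the centre of its underside.
There are look-alikes about, which are no part of the job. Of the things like the keypad, leave any that is green or orange; of the rest the larger one is meant.

How it is judged:
By the outcome, as a careful person would: the job done as asked, in the order asked, and still so for the second after the job is handed in, with the robot touching nothing.
It also fails if it takes over 72 s, if anything falls off the work surface, if the arm or the gripper's body presses on something with over 40 N, if the wrist force passes 120 N, or if a joint passes its speed limit or range.

## Working session

There is one attempt and no reset: what is moved stays moved. The work goes in short steps, Python scripts to look and compute and a tool call to move; the robot and the scene stay as the last step left them, time stands still between calls to the robot, and variables do not carry over. Pictures are saved under pics/ and viewed, at most 10 in all, crops included, and the job is handed in when it is done.

Besides the shell and the picture viewer there is one more tool, called after "Request:" as name(argument=value, ...), one argument or row to a line, values as JSON. carry_out: Moves the arm, as the interface text tells. Shifts and turns lie within -1 to 1; 1 stands for 30 cm of shift or 2 pi rad of turn. Its arguments: {"type":"object","properties":{"rows":{"type":"array","items":{"type":"array","items":{"type":"array","items":{"type":"number","minimum":-1,"maximum":1}}}},"squeeze":{"type":"number"}},"required":["rows"]}

```bash
mkdir -p pics; ls
python3 - <<'E'
from rig import *
import cv2,numpy as np
for n in("side","top"):
    im=capture(n); cv2.imwrite(f"pics/{n}0.png",im[:,:,::-1]); c=camera_info(n); print(n,{k:np.round(v,3).tolist() for k,v in c.items()})
    print("campos",-np.array(c["R"]).T@np.array(c["t"]))
    for t in "case well_in cover_handle cover_catch hasp_hinge hasp_tab lever_pivot lever_push keypad tester cube calculator shelf".split():
        print(t,[(np.round(d["point"],1).tolist(),round(float(d["score"]),2)) for d in place_of(n,t)][:5])
print(read_state())
E
```

```text
pics
side {'fx': 411.236, 'fy': 411.236, 'cx': 321.347, 'cy': 203.993, 'R': [[0.984, -0.177, -0.001], [-0.131, -0.723, -0.679], [0.119, 0.668, -0.734]], 't': [-0.611, 0.173, 0.991]}
campos [ 0.50625146 -0.64498777  0.84472948]
case [([321.3, 245.7], 0.72), ([290.2, 251.5], 0.45)]
well_in [([288.8, 249.1], 0.92)]
cover_handle [([349.2, 214.2], 0.9)]
cover_catch [([320.5, 222.2], 0.61), ([279.6, 171.5], 0.38)]
hasp_hinge [([259.7, 240.4], 0.81)]
hasp_tab [([250.8, 222.3], 0.67)]
lever_pivot [([284.8, 189.7], 0.67)]
lever_push [([277.9, 175.5], 0.74)]
keypad [([264.7, 366.7], 0.87), ([312.0, 337.6], 0.86), ([374.0, 359.2], 0.58)]
tester [([267.7, 183.5], 0.61)]
cube [([374.9, 302.5], 0.77)]
calculator [([321.5, 159.6], 0.69), ([321.0, 223.5], 0.27)]
shelf [([291.2, 249.8], 0.55)]
top {'fx': 511.033, 'fy': 511.033, 'cx': 323.578, 'cy': 199.03, 'R': [[-0.007, -1.0, 0.016], [-0.982, 0.004, -0.191], [0.191, -0.017, -0.981]], 't': [0.003, 0.61, 1.388]}
campos [0.3337665  0.02454488 1.47896182]
case [([331.5, 202.5], 0.69)]
well_in [([339.2, 221.1], 0.58)]
cover_handle [([328.8, 170.2], 0.58)
[... 462 characters left out ...]
{'clock': 1.4, 'joint_pos': array([-1.18759671e+00,  3.50673919e-01,  1.65179630e+00, -1.64552210e-05,
        1.13907729e+00, -8.46104591e-02]), 'joint_vel': array([ 0.00072854, -0.00066288,  0.00013986,  0.00078312, -0.00166734,
       -0.00065813]), 'effort': array([-9.35223288e-04, -4.97255945e+01, -2.85487068e+01,  6.98838383e-02,
        2.20824260e-02, -5.51453454e-06]), 'position': array([ 0.24802438, -0.49088592,  0.40474826]), 'eef_rot': array([ 2.34332473e-05,  9.72767915e-01,  2.31781327e-01, -4.03216447e-06]), 'wrist_force': array([-1.03978456,  0.19661326,  0.29204835]), 'moment': array([-0.04087209,  0.00019409, -0.0131089 ]), 'grip_force': 0.0, 'opening': 0.09303252752806815}
```

View pics/side0.png

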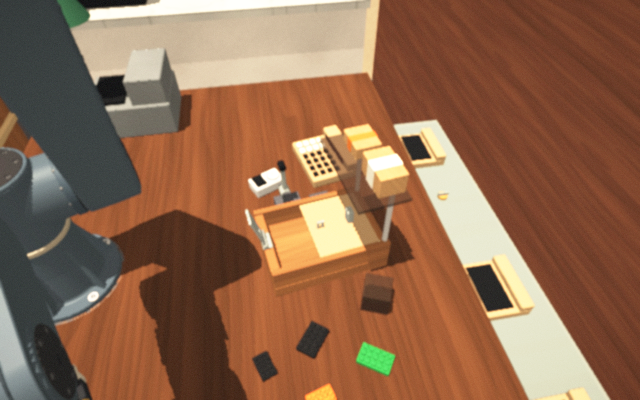

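View pics/top0.png

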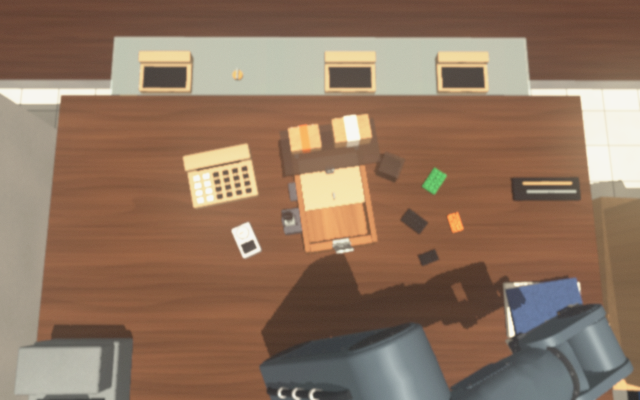

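Candidates for the keypad:
- Large black: side (312,338), top (413,221).
- Small black: side (264,366), top (429,257).
- Green: side (375,359), top (434,181).
- Orange: side (320,393), top (455,222).

By the description it should be the larger black one. Next I fit the case pose and the keypad, and take a close crop.

```bash
cat > h.py <<'E'
import numpy as np,cv2
from rig import *
from scipy.optimize import least_squares
C={n:{k:np.array(v) for k,v in camera_info(n).items()} for n in("side","top")}
def proj(n,X):
    c=C[n]; p=np.atleast_2d(X)@c["R"].T+c["t"]
    return np.c_[c["fx"]*p[:,0]/p[:,2]+c["cx"],c["fy"]*p[:,1]/p[:,2]+c["cy"]]
def ray(n,uv,z):
    c=C[n]; uv=np.atleast_2d(uv); d=np.c_[(uv[:,0]-c["cx"])/c["fx"],(uv[:,1]-c["cy"])/c["fy"],np.ones(len(uv))]@c["R"]
    o=-c["R"].T@c["t"]; return o+d*((z-o[2])/d[:,2])[:,None]
def tri(a,b):
    f=lambda X:np.r_[(proj("side",X)-a)[0],(proj("top",X)-b)[0]]
    r=least_squares(f,[.6,0,.05]); return r.x,np.abs(r.fun).max()
def Rz(a): return np.array([[np.cos(a),-np.sin(a),0],[np.sin(a),np.cos(a),0],[0,0,1]])
def pts(q):
    x,y,a,d,h,l=q
    P=dict(case=[0,0,0],well_in=[-.07,0,.035],cover_handle=[-.005+d-.015,0,.110],cover_catch=[-.078+d-.015,0,.107],hasp_hinge=[-.135,0,.094],
     hasp_tab=[-.135+.076*np.cos(h)-.0025*np.sin(h),0,.094+.076*np.sin(h)+.0025*np.cos(h)],lever_pivot=[-.05,.13,.1],
     lever_push=[-.05+.06*np.cos(l)-.005*np.sin(l),.13,.1+.06*np.sin(l)+.005*np.cos(l)])
    return {k:Rz(a)@np.array(v)+[x,y,0] for k,v in P.items()}
E
python3 - <<'E'
from h import *
im={n:capture(n) for n in C}
det={n:{t:[d["point"] for d in place_of(n,t)][:1] for t in "well_in cover_handle cover_catch hasp_hinge hasp_tab lever_pivot lever_push".split()} for n in C}
for t in det["side"]:
    if det["side"][t] and det["top"][t]: print(t,*np.round(tri(det["side"][t][0],det["top"][t][0]),4))
def f(q):
    P=pts(q); return np.concatenate([(proj(n,P[t])[0]-det[n][t][0]) for n in C for t in det[n] if det[n][t]])
r=least_squares(f,[.63,0,0,.105,1.8,1.8],loss="soft_l1")
print("fit",np.round(r.x,4)); i=0
print(np.round(f(r.x).reshape(-1,2),1).tolist())
np.save("q.npy",r.x)
print({k:np.round(v,3).tolist() for k,v in pts(r.x).items()})
for n in C:
    for d in cut_out(n,"keypad"):
        m=d["pixels"].astype(np.uint8); print(n,np.round(d["point"],0),m.sum(),im[n][d["pixels"]].mean(0).round(),round(float(d["score"]),2))
        if im[n][d["pixels"]].mean()<60:
            yx=np.argwhere(m)[:,::-1]
            for z in(0.018,0.009):
                w=(ray(n,yx,z)[:,:2]*1000).astype(np.float32); print("   ",z,cv2.minAreaRect(w),w.mean(0))
    print("tri keypad",)
print(tri([312,337.6],[413.3,221.2]),tri([264.7,366.7],[429.8,257.7]))
# overlay
for n in C:
    o=im[n][:,:,::-1].copy()
    o=cv2.resize(o,None,fx=4,fy=4,interpolation=cv2.INTER_CUBIC)
    for k,v in pts(r.x).items():
        cv2.circle(o,tuple(int(x) for x in (proj(n,v)[0]+.5)*4),3,(0,0,255),-1)
    x,y,a=r.x[:3]
    for z,dx0,dx1,dy in((.09,-.14,.14,.1),(0,-.14,.14,.1),(.035,-.12,.03,.085)):
        B=np.array([[dx0,-dy,z],[dx1,-dy,z],[dx1,dy,z],[dx0,dy,z]])@Rz(a).T+[x,y,0]
        cv2.polylines(o,[np.int32((proj(n,B)+.5)*4)],True,(255,0,0),1)
    c=(240,130) if n=="side" else (275,120)
    o=o[c[1]*4:c[1]*4+(600 if n=="top" else 600),c[0]*4:c[0]*4+800]
    cv2.imwrite(f"pics/{n}1.png",o)
o=cv2.resize(im["side"][310:400,230:400,::-1],None,fx=4,fy=4,interpolation=cv2.INTER_CUBIC); cv2.imwrite("pics/kp.png",o)
E
```

```text
Traceback (most recent call last):
ValueError: setting an array element with a sequence. The requested array has an inhomogeneous shape after 1 dimensions. The detected shape was (2,) + inhomogeneous part.
```

```bash
cat > a.py <<'E'
from h import *
im={n:capture(n) for n in C}
det={n:{t:[d["point"] for d in place_of(n,t)][:1] for t in "well_in cover_handle cover_catch hasp_hinge hasp_tab lever_pivot lever_push".split()} for n in C}
for t in det["side"]:
    if det["side"][t] and det["top"][t]:
        X,e=tri(det["side"][t][0],det["top"][t][0]); print(t,np.round(X,4),round(e,1))
def f(q):
    P=pts(q); return np.concatenate([(proj(n,P[t])[0]-det[n][t][0]) for n in C for t in det[n] if det[n][t]])
r=least_squares(f,[.63,0,0,.105,1.8,1.8],loss="soft_l1")
print("fit",np.round(r.x,4)); i=0
print(np.round(f(r.x).reshape(-1,2),1).tolist())
np.save("q.npy",r.x)
print({k:np.round(v,3).tolist() for k,v in pts(r.x).items()})
for n in C:
    for d in cut_out(n,"keypad"):
        m=d["pixels"].astype(np.uint8); print(n,np.round(d["point"],0),m.sum(),im[n][d["pixels"]].mean(0).round(),round(float(d["score"]),2))
        if im[n][d["pixels"]].mean()<60:
            yx=np.argwhere(m)[:,::-1]
            for z in(0.018,0.009):
                w=(ray(n,yx,z)[:,:2]*1000).astype(np.float32); print("   ",z,cv2.minAreaRect(w),w.mean(0))
print(tri([312,337.6],[413.3,221.2]),tri([264.7,366.7],[429.8,257.7]))
for n in C:
    o=cv2.resize(im[n][:,:,::-1],None,fx=4,fy=4,interpolation=cv2.INTER_CUBIC)
    for k,v in pts(r.x).items():
        cv2.circle(o,tuple(int(x) for x in (proj(n,v)[0]+.5)*4),3,(0,0,255),-1)
    x,y,a=r.x[:3]
    for z,dx0,dx1,dy in((.09,-.14,.14,.1),(0,-.14,.14,.1),(.035,-.12,.03,.085)):
        B=np.array([[dx0,-dy,z],[dx1,-dy,z],[dx1,dy,z],[dx0,dy,z]])@Rz(a).T+[x,y,0]
        cv2.polylines(o,[np.int32((proj(n,B)+.5)*4)],True,(255,0,0),1)
    c=(240,150) if n=="side" else (240,120)
    cv2.imwrite(f"pics/{n}1.png",o[c[1]*4:c[1]*4+600,c[0]*4:c[0]*4+800])
cv2.imwrite("pics/kp.png",cv2.resize(im["side"][310:400,230:400,::-1],None,fx=4,fy=4,interpolation=cv2.INTER_CUBIC))
E
python3 a.py
```

```text
well_in [ 0.5407 -0.0459  0.0363] 3.3
cover_handle [ 0.6794 -0.0192  0.1153] 1.3
cover_catch [ 0.6125 -0.0274  0.1074] 0.5
hasp_hinge [ 0.4725 -0.045   0.096 ] 1.5
hasp_tab [ 0.4546 -0.0484  0.1585] 0.8
lever_pivot [0.5429 0.1035 0.0872] 1.2
lever_push [0.5312 0.1001 0.158 ] 0.6
fit [ 0.6071 -0.0275  0.1329  0.0972  1.7905  1.6385]
[[1.0, -3.3], [2.6, 0.3], [-0.9, 0.2], [1.7, 0.2], [0.1, -3.1], [-2.0, -0.6], [-0.2, 1.5], [-2.8, 4.4], [-0.7, 0.3], [-0.2, -0.0], [0.4, 1.2], [0.2, 0.6], [2.8, -1.0], [2.4, -0.8]]
{'case': [0.607, -0.028, 0.0], 'well_in': [0.538, -0.037, 0.035], 'cover_handle': [0.684, -0.017, 0.11], 'cover_catch': [0.611, -0.027, 0.107], 'hasp_hinge': [0.473, -0.045, 0.094], 'hasp_tab': [0.454, -0.048, 0.168], 'lever_pivot': [0.54, 0.095, 0.1], 'lever_push': [0.531, 0.093, 0.16]}
side [264. 365.] 426 [57. 49. 44.] 0.95
    0.018 ((449.92327880859375, -306.26446533203125), (33.050559997558594, 53.79018020629883), 21.194934844970703) [ 449.50388 -306.95847]
    0.009 ((449.3101501464844, -302.5770568847656), (33.41036605834961, 54.37574005126953), 21.194974899291992) [ 448.8856  -303.27847]
side [372. 355.] 743 [ 86. 222.  98.] 0.95
side [311. 336.] 698 [59. 50. 45.] 0.68
    0.018 ((553.4700317382812, -267.90966796875), (72.04553985595703, 45.74144744873047), 51.522705078125) [ 553.0712  -268.28918]
    0.009 ((553.9840087890625, -263.8046875), (72.82987213134766, 46.23944091796875), 51.52275466918945) [ 553.58057 -264.18823]
side [325. 394.] 328 [254. 189.  73.] 0.67
side [254. 234.] 308 [185. 168. 143.] 0.27
top [413. 222.] 374 [88. 70. 59.] 0.79
top [428. 258.] 236 [85. 67. 58.] 0.64
top [434. 183.] 347 [105. 183. 101.] 0.62
top [456. 222.] 212 [240. 161.  86.] 0.62
(array([ 0.55331732, -0.26193809,  0.00858424]), np.float64(0.1260252590682569)) (array([ 0.44829774, -0.30533483,  0.00689517]), np.float64(0.5277752260082593))
```

View pics/side1.png

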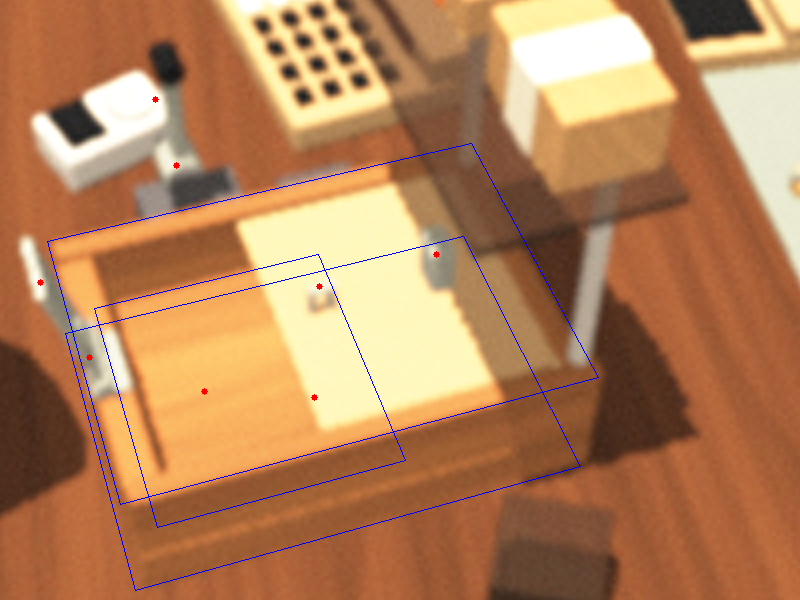

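View pics/top1.png

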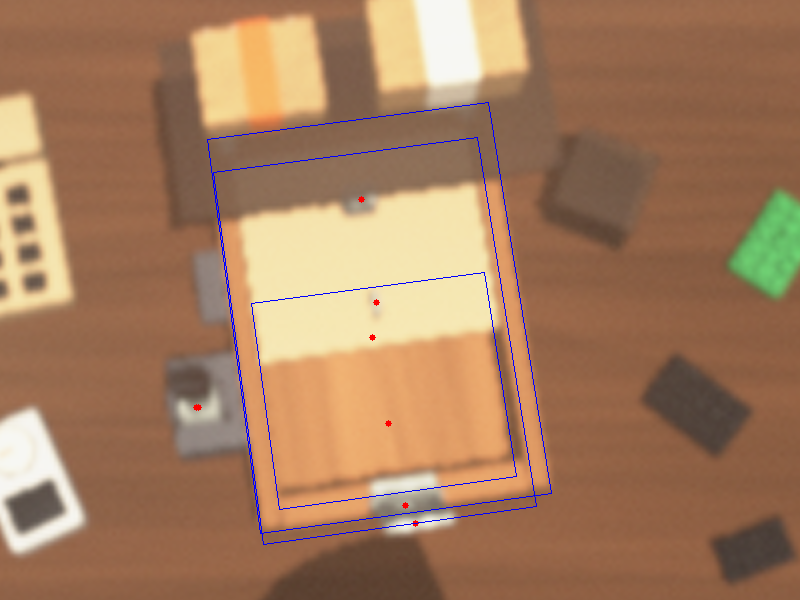

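View pics/kp.png

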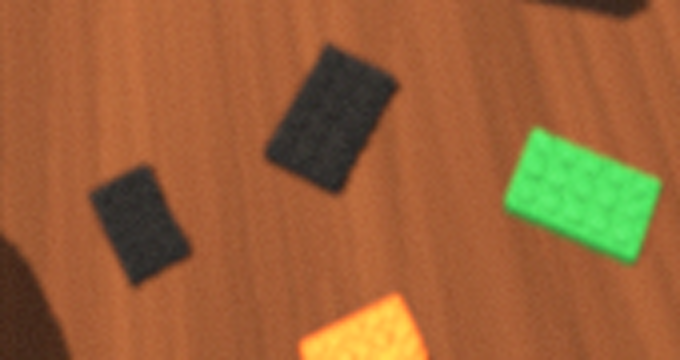

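The pictures agree with the detections. The larger black block (crop (332,118)) is the keypad. The smaller black one (140,225), the green and the orange stay. The hasp and the lever both lean slightly towards the robot, and the handle stands under the shelf's front edge. I'll sharpen the case fit with visible corners, then plan the first moves.

```bash
cat >> h.py <<'E'
from scipy.spatial.transform import Rotation as Ro
def tool(yaw,tilt):
    "yaw: heading (rad) of tool x; tilt: tool z leaned forward (along heading) from straight down"
    zc=np.array([np.sin(tilt)*np.cos(yaw),np.sin(tilt)*np.sin(yaw),-np.cos(tilt)]); y=np.array([np.sin(yaw),-np.cos(yaw),0])
    return Ro.from_matrix(np.c_[np.cross(y,zc),y,zc])
def cw(q,p): return Rz(q[2])@np.array(p)+[q[0],q[1],0]
def delta(P,R,P0=None,R0=None):
    "row numbers taking commanded pose (P0,R0) to (P,R)"
    if P0 is None:
        s=read_state(); P0=s["position"]; R0=Ro.from_quat(np.roll(s["eef_rot"],-1))
    return np.round(np.r_[(P-P0)/.3,(R*R0.inv()).as_rotvec()/(2*np.pi)],4).tolist()
E
python3 - <<'E'
from h import *
q0=np.load("q.npy")
side=[((49,241),(-.14,.1,.09)),((121,503),(-.14,-.1,.09)),((600,379),(.14,-.1,.09)),((138,590),(-.14,-.1,0)),((592,468),(.14,-.1,0))]
top=[((262,531),(-.14,.1,.09)),((550,491),(-.14,-.1,.09))]
cs=[((240,224),.084),((322,432),-.084)]; ct=[((260,362),.084),((497,330),-.084)]
det=dict(side=dict(cover_handle=(349.2,214.2),cover_catch=(320.5,222.2),hasp_hinge=(259.7,240.4),hasp_tab=(250.8,222.3),lever_pivot=(284.8,189.7),lever_push=(277.9,175.5)),
 top=dict(cover_handle=(328.8,170.2),cover_catch=(335.9,193.2),hasp_hinge=(342.7,245.0),hasp_tab=(341.4,249.7),lever_pivot=(286.3,222.6),lever_push=(285.2,220.9)))
off=dict(side=(240,150),top=(240,120))
def f(q):
    r=[]
    for n,L,Cv in(("side",side,cs),("top",top,ct)):
        for uv,p in L+[(u,(-.12+q[3],y,.085)) for u,y in Cv]:
            r.append(proj(n,cw(q,p))[0]-(np.array(uv)/4+off[n]-.4))
        for t,uv in det[n].items(): r.append(proj(n,pts(q)[t])[0]-uv)
    return np.concatenate(r)
r=least_squares(f,q0,loss="soft_l1"); q=r.x; np.save("q.npy",q)
print(np.round(q,4)); print(np.round(f(q).reshape(-1,2),1).tolist())
kp=np.array([.5535,-.263]); a=np.radians(52); Rk=tool(a,0)
s=read_state(); print(s["position"])
print("above",delta(np.r_[kp,.30],Rk)); print("grasp",delta(np.r_[kp,.189],Rk))
W=cw(q,(-.07,0,0)); print("well",W, "place rel. grasp", delta(np.r_[W[:2],.224],tool(q[2],0),np.r_[kp,.189],Rk))
E
```

```text
[ 0.6085 -0.0282  0.1313  0.0971  1.7827  1.6655]
[[0.2, 0.1], [0.3, 0.4], [0.1, -0.3], [-0.3, 0.1], [-2.3, -0.3], [0.0, -0.4], [-0.3, 0.1], [-0.0, -0.8], [-0.5, -0.9], [2.7, -1.4], [-0.4, -2.2], [-0.6, 1.2], [0.4, -0.8], [-0.3, 0.1], [0.4, 0.1], [0.4, -0.3], [1.1, -0.3], [1.5, -1.3], [-1.9, 1.5], [-1.6, 0.5], [2.1, -0.1], [3.2, -1.7], [3.7, 0.6]]
[ 0.24801915 -0.4908795   0.404714  ]
above [1.0183, 0.7596, -0.349, -0.0, -0.0, 0.07]
grasp [1.0183, 0.7596, -0.719, -0.0, -0.0, 0.07]
well [ 0.53909039 -0.03741519  0.        ] place rel. grasp [-0.048, 0.7519, 0.1167, 0.0, 0.0, -0.1235]
```

Request:
carry_out(
  rows=[
    [[0.2,0.15,-0.06,0,0,0.02,1],[0.4,0.3,-0.12,0,0,0.04,1],[0.6,0.45,-0.18,0,0,0.06,1],[0.8,0.6,-0.26,0,0,0.07,1],[0.95,0.72,-0.33,0,0,0.07,1],[1.0,0.76,-0.36,0,0,0.07,1],[1.0,0.76,-0.36,0,0,0.07,1]],
  ],
)

```text
clock: 3.98
position: [0.5497, -0.2606, 0.2952]
eef_rot: [-0.001, 0.898, 0.44, -0.0]
wrist_force: [-0.6, -0.8, -0.3]
opening: 0.0931
grip_force: 0.0
```

Run:
```python
from h import *
im=capture("side"); o=cv2.resize(im[290:390,240:400,::-1],None,fx=4,fy=4,interpolation=cv2.INTER_CUBIC); cv2.imwrite("pics/k2.png",o)
kp=np.array([.5535,-.263]); a=np.radians(52)
print(read_state()["position"],read_state()["eef_rot"],delta(np.r_[kp,.189],tool(a,0)))
for n in C:
    for d in place_of(n,"keypad")[:4]: print(n,np.round(d["point"],1),round(float(d["score"]),2))
```

```text
[ 0.54988396 -0.26058019  0.2952111 ] [-7.29647618e-04  8.98187543e-01  4.39611783e-01 -2.94207141e-04] [0.0121, -0.0081, -0.354, -0.0002, -0.0002, -0.0004]
side [264.6 365.1] 0.91
side [313.3 337.8] 0.64
side [371.7 356.8] 0.63
top [413.3 219.4] 0.86
top [434.  182.8] 0.66
top [455.1 224.1] 0.55
top [428.5 257.8] 0.47
```

Request:
carry_out(
  rows=[
    [[0.011,-0.008,-0.12,0,0,0,1],[0.011,-0.008,-0.25,0,0,0,1],[0.011,-0.008,-0.33,0,0,0,1],[0.011,-0.008,-0.35,0,0,0,1],[0.011,-0.008,-0.35,0,0,0,1],[0.011,-0.008,-0.35,0,0,0,0.3],[0.011,-0.008,-0.35,0,0,0,0.3],[0.011,-0.008,-0.35,0,0,0,0.3]],
  ],
  squeeze=15,
)

```text
clock: 5.12
position: [0.5514, -0.2653, 0.1922]
eef_rot: [0.0, 0.899, 0.438, 0.0]
wrist_force: [-0.7, -0.5, 0.1]
opening: 0.0673
grip_force: 0.0
```

Request:
carry_out(
  rows=[
    [[0,0,-0.008,0,0,0,0.3],[0,0,-0.008,0,0,0,0.3],[0,0,-0.008,0,0,0,0.3],[0,0,-0.008,0,0,0,0.3],[0,0,-0.008,0,0,0,0.3],[0,0,-0.008,0,0,0,0.3]],
  ],
)

```text
clock: 5.88
position: [0.5513, -0.2653, 0.1893]
eef_rot: [-0.0, 0.899, 0.438, -0.0]
wrist_force: [-0.1, -0.2, 0.1]
opening: 0.0437
grip_force: 15.0
```

Gripped at 43.7 mm, which matches the 44 mm width. Lifting and carrying.

Request:
carry_out(
  rows=[
    [[0,0,0.15,0,0,0,0.3],[0,0,0.32,0,0,0,0.3],[0,0.08,0.45,0,0,-0.025,0.3],[-0.01,0.24,0.5,0,0,-0.05,0.3],[-0.02,0.4,0.5,0,0,-0.075,0.3],[-0.03,0.55,0.5,0,0,-0.1,0.3],[-0.04,0.68,0.5,0,0,-0.12,0.3],[-0.04,0.76,0.5,0,0,-0.124,0.3]],
  ],
)

```text
clock: 6.88
position: [0.539, -0.0356, 0.3395]
eef_rot: [-0.0, 0.998, 0.064, 0.0]
wrist_force: [0.5, -0.0, -0.1]
opening: 0.0441
grip_force: 15.0
```

Run:
```python
from h import *
q=np.load("q.npy"); im={n:capture(n) for n in C}
o=[]
for n,(x,y) in dict(side=(230,150),top=(260,140)).items():
    o.append(cv2.resize(im[n][y:y+150,x:x+150,::-1],None,fx=2.66,fy=2.66,interpolation=cv2.INTER_CUBIC))
cv2.imwrite("pics/c1.png",np.hstack(o))
W=cw(q,(-.07,0,.226)); print(read_state()["position"],delta(W,tool(q[2],0)))
for n in C:
  for d in cut_out(n,"keypad")[:4]: print(n,np.round(d["point"]),d["pixels"].sum(),round(float(d["score"]),2))
```

```text
[ 0.53917642 -0.03549625  0.3394619 ] [-0.0003, -0.0064, -0.3782, -0.0, 0.0, 0.0001]
side [266. 366.] 490 0.96
side [375. 359.] 775 0.94
side [324. 394.] 318 0.78
side [277. 214.] 94 0.57
top [427. 259.] 160 0.79
top [454. 224.] 214 0.75
top [433. 181.] 347 0.73
```

View pics/c1.png

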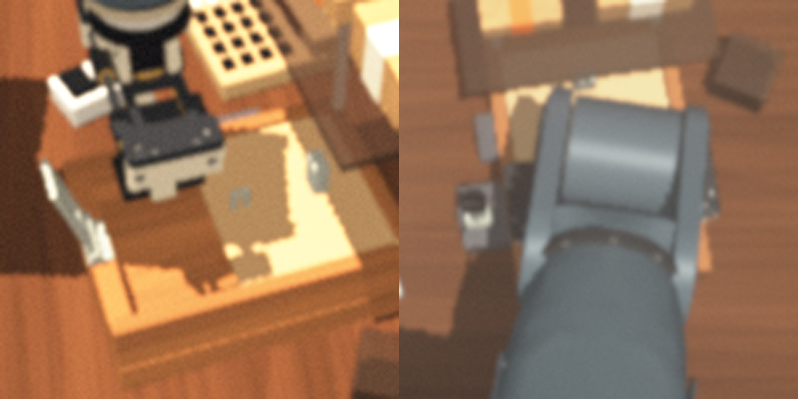

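The gripper hangs over the middle of the open well (side crop (175,180)), clear of the hasp (70,210) and the cover. Lowering.

Request:
carry_out(
  rows=[
    [[0,-0.007,-0.1,0,0,0,0.3],[0,-0.007,-0.22,0,0,0,0.3],[0,-0.007,-0.31,0,0,0,0.3],[0,-0.007,-0.35,0,0,0,0.3],[0,-0.007,-0.37,0,0,0,0.3],[0,-0.007,-0.375,0,0,0,0.3],[0,-0.007,-0.378,0,0,0,0.3],[0,-0.007,-0.378,0,0,0,0.3]],
  ],
)

```text
clock: 8.07
position: [0.5395, -0.0394, 0.2264]
eef_rot: [0.0, 0.998, 0.064, 0.0]
wrist_force: [-0.2, -0.3, -1.3]
opening: 0.044
grip_force: 15.0
```

Request:
carry_out(
  rows=[
    [[0,0,-0.006,0,0,0,0.3],[0,0,-0.006,0,0,0,0.3],[0,0,-0.006,0,0,0,0.3]],
  ],
)

```text
clock: 8.45
position: [0.5393, -0.0394, 0.2241]
eef_rot: [-0.0, 0.998, 0.064, -0.0]
wrist_force: [1.3, 0.3, -0.4]
opening: 0.0438
grip_force: 15.0
```

Request:
carry_out(
  rows=[
    [[0,0,0,0,0,0,0.8],[0,0,0,0,0,0,0.8],[0,0,0,0,0,0,0.8],[0,0,0,0,0,0,0.8],[0,0,0.06,0,0,0,0.8],[0,0,0.2,0,0,0,0.8],[0,0,0.38,0,0,0,0.8],[0,0,0.5,0,0,0,0.8]],
  ],
)

```text
clock: 9.45
position: [0.5392, -0.0394, 0.3779]
eef_rot: [0.0, 0.998, 0.064, 0.002]
wrist_force: [0.4, 0.3, -0.1]
opening: 0.0742
grip_force: 0.0
```

Run:
```python
from h import *
q=np.load("q.npy"); a=q[2]; t=np.radians(41)
im=capture("side"); 
cv2.imwrite("pics/c2.png",cv2.resize(im[150:300,230:430,::-1],None,fx=4,fy=4,interpolation=cv2.INTER_CUBIC))
for n in C:
  if n=="top": capture(n)
  for k in("keypad","cover_handle"):
    for d in place_of(n,k)[:5]: print(n,k,np.round(d["point"],1),round(float(d["score"]),2))
hx=-.02+q[3]; R=tool(a,t); z=R.as_matrix()[:,2]
G=cw(q,(hx,0,.113)); P=G-.167*z
s=read_state(); print(s["position"],"handle",G,"TCP at grasp",P)
print("pre (90 back)",delta(P-.09*z,R)); print("grasp from pre",delta(P,R,P-.09*z,R)); print("rot cmd only",delta(s["position"],R))
print("pull",delta(P+Rz(a)@[-q[3],0,0],R,P,R))
```

```text
side keypad [264.3 365.4] 0.97
side keypad [291.6 246.3] 0.82
side keypad [374.8 358.4] 0.55
side cover_handle [349.4 215.2] 0.57
top keypad [432.1 181.9] 0.82
top keypad [454.  221.5] 0.77
top keypad [429.1 256.7] 0.5
top cover_handle [331.4 169.2] 0.81
[ 0.53899251 -0.03934599  0.3734326 ] handle [ 0.68495137 -0.01815024  0.113     ] TCP at grasp [ 0.57633282 -0.0324963   0.2390365 ]
pre (90 back) [-0.0707, -0.0029, -0.2216, 0.0147, -0.1132, 0.0004]
grasp from pre [0.1951, 0.0258, -0.2264, 0.0, 0.0, 0.0]
rot cmd only [0.0, 0.0, 0.0, 0.0147, -0.1132, 0.0004]
pull [-0.321, -0.0424, 0.0, 0.0, 0.0, 0.0]
```

View pics/c2.png

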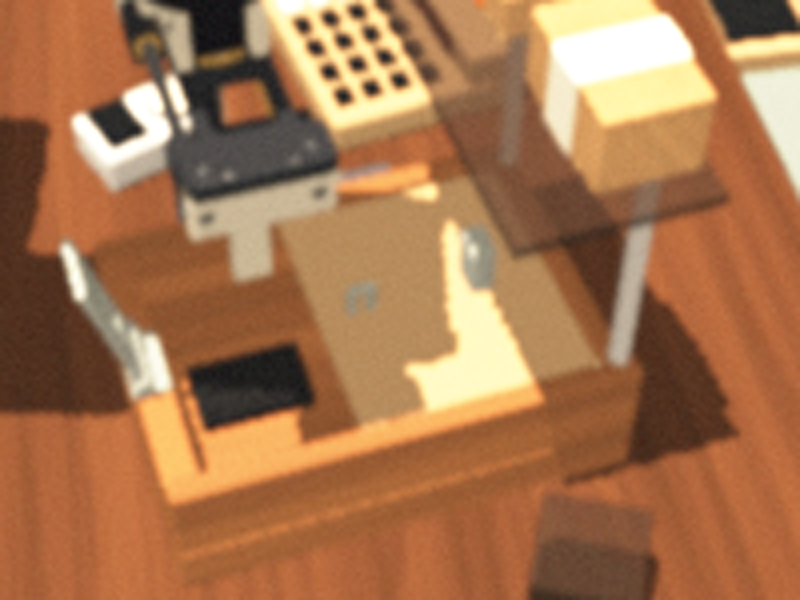

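The keypad lies flat in the well (about (250,385)), in front of the cover edge. Next I back off, tilt and line up with the handle.

Request:
carry_out(
  rows=[
    [[-0.15,0,0.02,0,0,0,0.8],[-0.3,-0.003,0.02,0.0035,-0.027,0,0.8],[-0.3,-0.003,0,0.007,-0.055,0,0.8],[-0.3,-0.003,-0.05,0.011,-0.083,0,0.8],[-0.27,-0.003,-0.12,0.0147,-0.1132,0,0.8],[-0.17,-0.003,-0.18,0.0147,-0.1132,0.0004,0.8],[-0.07,-0.003,-0.22,0.0147,-0.1132,0.0004,0.8],[-0.07,-0.003,-0.22,0.0147,-0.1132,0.0004,0.8]],
  ],
)

```text
clock: 10.75
position: [0.5191, -0.0403, 0.3052]
eef_rot: [-0.023, 0.935, 0.061, 0.348]
wrist_force: [-0.6, 0.5, -0.3]
opening: 0.0743
grip_force: 0.0
```

```bash
cat > b.py <<'E'
from h import *
q=np.load("q.npy"); a=q[2]; t=np.radians(41)
hx=-.02+q[3]; R=tool(a,t); z=R.as_matrix()[:,2]
G=cw(q,(hx,0,.113)); P=G-.167*z
s=read_state(); print(s["position"],s["joint_pos"].round(2),delta(P,R))
E
python3 b.py
```

```text
[ 0.5191293  -0.04029445  0.30519283] [-0.21  0.38  1.98  1.13  0.24  0.19] [0.1907, 0.026, -0.2205, -0.0001, -0.0005, 0.0001]
```

Request:
carry_out(
  rows=[
    [[0.05,0.007,-0.058,0,0,0,0.8],[0.1,0.014,-0.116,0,0,0,0.8],[0.15,0.02,-0.174,0,0,0,0.8],[0.175,0.024,-0.203,0,0,0,0.8],[0.19,0.026,-0.22,0,0,0,0.8],[0.19,0.026,-0.22,0,0,0,0.8],[0.19,0.026,-0.22,0,0,0,0.8]],
  ],
)

```text
clock: 11.62
position: [0.5751, -0.0325, 0.2425]
eef_rot: [-0.023, 0.934, 0.061, 0.35]
wrist_force: [1.8, -1.1, -0.7]
opening: 0.0748
grip_force: 0.0
```

```bash
python3 b.py
python3 - <<'E'
from h import *
im=capture("side"); cv2.imwrite("pics/c3.png",cv2.resize(im[140:290,250:450,::-1],None,fx=4,fy=4,interpolation=cv2.INTER_CUBIC))
E
```

```text
[ 0.57505671 -0.03252714  0.24253404] [-0.17  0.56  1.87  1.5   0.2  -0.16] [0.0043, 0.0001, -0.0117, 0.0, 0.0003, 0.0001]
```

View pics/c3.png

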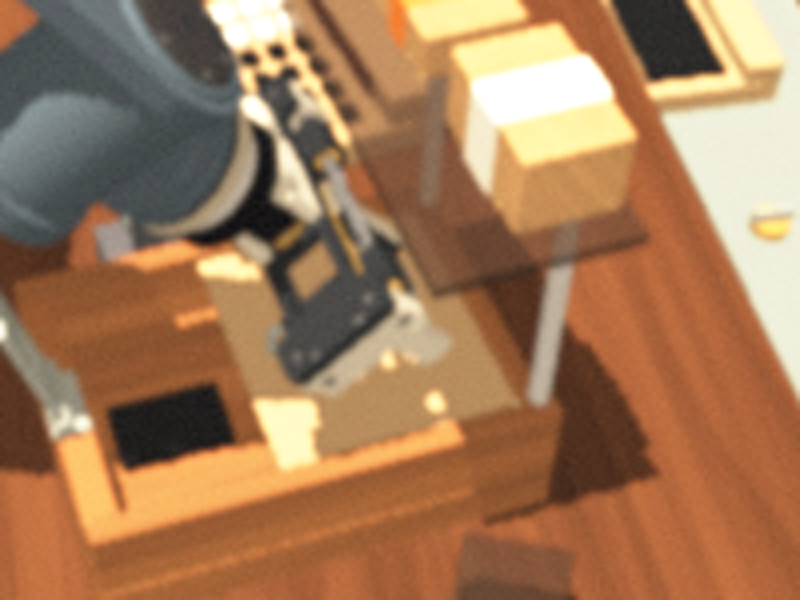

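The gripper straddles the handle, clear of the shelf (edge around (430,285)). Down 3 mm, then close.

Request:
carry_out(
  rows=[
    [[0.004,0,-0.011,0,0,0,0.8],[0.004,0,-0.011,0,0,0,0.8],[0.004,0,-0.011,0,0,0,0.1],[0.004,0,-0.011,0,0,0,0.1],[0.004,0,-0.011,0,0,0,0.1],[0.004,0,-0.011,0,0,0,0.1],[0.004,0,-0.011,0,0,0,0.1],[0.004,0,-0.011,0,0,0,0.1]],
  ],
  squeeze=20,
)

```text
clock: 12.68
position: [0.5764, -0.0312, 0.2388]
eef_rot: [-0.025, 0.934, 0.063, 0.35]
wrist_force: [-1.6, 10.5, 1.2]
opening: 0.0238
grip_force: 20.0
```

Request:
carry_out(
  rows=[
    [[-0.03,-0.002,0,0,0,0,0.1],[-0.07,-0.007,0,0,0,0,0.1],[-0.11,-0.012,0,0,0,0,0.1],[-0.15,-0.018,0,0,0,0,0.1],[-0.19,-0.023,0,0,0,0,0.1],[-0.23,-0.028,0,0,0,0,0.1],[-0.27,-0.034,0,0,0,0,0.1],[-0.3,-0.038,0,0,0,0,0.1]],
  ],
)

```text
clock: 13.68
position: [0.4861, -0.0438, 0.2388]
eef_rot: [-0.023, 0.934, 0.062, 0.35]
wrist_force: [3.1, 1.2, -2.4]
opening: 0.0235
grip_force: 20.0
```

Request:
carry_out(
  rows=[
    [[-0.01,-0.001,0,0,0,0,0.1],[-0.02,-0.003,0,0,0,0,0.1],[-0.03,-0.004,0,0,0,0,0.1],[-0.04,-0.005,0,0,0,0,0.1],[-0.05,-0.007,0,0,0,0,0.1],[-0.05,-0.007,0,0,0,0,0.1]],
  ],
)

```text
clock: 14.42
position: [0.4733, -0.0458, 0.2394]
eef_rot: [-0.023, 0.934, 0.062, 0.352]
wrist_force: [20.2, 6.0, -11.9]
opening: 0.0239
grip_force: 20.0
```

It moved about 104 mm and stopped with 20 N on the wrist, so the cover is shut. Ease off, release and retreat along the tool axis.

Request:
carry_out(
  rows=[
    [[0.01,0.001,0,0,0,0,0.1],[0.01,0.001,0,0,0,0,0.7],[0.01,0.001,0,0,0,0,0.7],[0.01,0.001,0,0,0,0,0.7],[0.01,0.001,0.1,0,0,0,0.7],[0.01,0.001,0.25,0,0,0,0.7],[0.0,0,0.4,0,0,0,0.7],[0,0,0.5,0,0,0,0.7]],
  ],
)

```text
clock: 15.42
position: [0.4742, -0.0448, 0.36]
eef_rot: [-0.03, 0.933, 0.065, 0.353]
wrist_force: [0.4, -0.2, 0.1]
opening: 0.0652
grip_force: 0.0
```

Run:
```python
from h import *
q=np.load("q.npy"); a=q[2]
det={}
for n in C:
    capture(n)
    for t in "cover_handle cover_catch hasp_hinge hasp_tab lever_pivot lever_push".split():
        p=place_of(n,t)[:1]
        if p: det[n,t]=p[0]["point"]
for t in "cover_handle cover_catch hasp_hinge hasp_tab lever_pivot lever_push".split():
    if ("side",t) in det and ("top",t) in det:
        X,e=tri(det["side",t],det["top",t]); print(t,X.round(4),"case",(Rz(-a)@(X-[q[0],q[1],0])).round(4),round(e,1))
    else: print(t,[ (k,v) for k,v in det.items() if k[1]==t])
s=read_state(); print(s["position"])
R=tool(a,0)
# hasp: corner path, tip half depth w
w=.0085; P=[]
for th in np.radians([102,90,75,60,45,30,15,5,0]):
    c=cw(q,(-.135+.078*np.cos(th)-.0025*np.sin(th)-w,-.006,.094+.078*np.sin(th)+.0025*np.cos(th)+.186)); P.append(c)
pre=cw(q,(-.22,-.006,.152+.186))
print("pre abs",pre,delta(pre,R)); 
for c in P: print(c.round(3),delta(c,R,pre,R)[:3])
```

```text
cover_handle [ 0.594  -0.0268  0.108 ] case [-0.0142  0.0033  0.108 ] 1.4
cover_catch [ 0.5414  0.1065 -0.0765] case [-0.0489  0.1424 -0.0765] 5.9
hasp_hinge [(('side', 'hasp_hinge'), [260.8, 239.6])]
hasp_tab [(('side', 'hasp_tab'), [252.7, 222.1])]
lever_pivot [(('top', 'lever_pivot'), [287.1, 219.6])]
lever_push [(('top', 'lever_push'), [286.8, 222.3])]
[ 0.47450562 -0.04466206  0.35907213]
pre abs [ 0.39116749 -0.06300457  0.338     ] [-0.2778, -0.0611, -0.0702, -0.0175, 0.1142, -0.0013]
[ 0.449 -0.055  0.356] [0.1911, 0.0252, 0.0593]
[ 0.465 -0.053  0.358] [0.2445, 0.0323, 0.0667]
[ 0.485 -0.051  0.356] [0.3115, 0.0411, 0.06]
[ 0.504 -0.048  0.349] [0.3745, 0.0495, 0.036]
[ 0.52  -0.046  0.337] [0.4292, 0.0567, -0.0036]
[ 0.533 -0.044  0.321] [0.4719, 0.0623, -0.0561]
[ 0.541 -0.043  0.303] [0.4996, 0.066, -0.118]
[ 0.544 -0.043  0.289] [0.5089, 0.0672, -0.1624]
[ 0.544 -0.043  0.282] [0.5106, 0.0674, -0.185]
```

Request:
carry_out(
  rows=[
    [[-0.03,0,0.12,0,0,0,0],[-0.1,-0.02,0.16,-0.0044,0.0285,0,0],[-0.18,-0.04,0.16,-0.0088,0.057,0,0],[-0.25,-0.06,0.16,-0.013,0.085,0,0],[-0.278,-0.061,0.16,-0.0175,0.1142,-0.0013,0],[-0.278,-0.061,0.05,-0.0175,0.1142,-0.0013,0],[-0.278,-0.061,-0.07,-0.0175,0.1142,-0.0013,0],[-0.278,-0.061,-0.07,-0.0175,0.1142,-0.0013,0]],
  ],
)

```text
clock: 17.12
position: [0.3906, -0.0628, 0.3369]
eef_rot: [-0.001, 0.998, 0.066, -0.002]
wrist_force: [-0.6, 0.2, 0.6]
opening: 0.0006
grip_force: 0.0
```

Run:
```python
from h import *
q=np.load("q.npy"); a=q[2]
det={}; T="cover_handle cover_catch hasp_hinge hasp_tab lever_pivot lever_push".split()
for n in C:
    im=capture(n)
    if n=="side": cv2.imwrite("pics/c4.png",cv2.resize(im[150:300,240:440,::-1],None,fx=4,fy=4,interpolation=cv2.INTER_CUBIC))
    for t in T:
        p=place_of(n,t)[:1]
        if p: det[n,t]=p[0]["point"]
print({k:np.round(v,1).tolist() for k,v in det.items()})
for t in T:
    if ("side",t) in det and ("top",t) in det:
        X,e=tri(det["side",t],det["top",t]); print(t,X.round(4),"case",(Rz(-a)@(X-[q[0],q[1],0])).round(4),round(e,1))
for d in (0,.005,.01,.02): print(d,{n:[proj(n,cw(q,p)).round(1).tolist() for p in((-.02+d,0,.11),(-.093+d,0,.107))] for n in C})
print([((proj("side",cw(q,(-.12,y,.085)))[0]-(240,150)+.4)*4).round() for y in(.084,-.084)])
pre=cw(q,(-.22,-.006,.152+.186)); print(read_state()["position"],delta(pre,tool(a,0)))
```

```text
{('side', 'cover_handle'): [311.6, 222.3], ('side', 'cover_catch'): [283.3, 231.8], ('side', 'hasp_hinge'): [261.3, 240.6], ('side', 'hasp_tab'): [252.6, 220.9], ('side', 'lever_push'): [278.2, 174.0], ('top', 'cover_handle'): [335.3, 203.2], ('top', 'cover_catch'): [340.8, 229.7], ('top', 'hasp_hinge'): [343.2, 246.0], ('top', 'hasp_tab'): [224.2, 181.8], ('top', 'lever_pivot'): [285.0, 221.6], ('top', 'lever_push'): [289.4, 223.7]}
cover_handle [ 0.5906 -0.0308  0.1108] case [-0.0181 -0.0002  0.1108] 0.8
cover_catch [ 0.5208 -0.0446  0.1069] case [-0.0891 -0.0047  0.1069] 1.7
hasp_hinge [ 0.4723 -0.0517  0.0962] case [-0.1381 -0.0054  0.0962] 0.2
hasp_tab [ 0.5801  0.311  -0.2047] case [ 0.0163  0.3401 -0.2047] 41.7
lever_push [0.5284 0.0915 0.162 ] case [-0.0637  0.1292  0.162 ] 1.3
0 {'side': [[[310.1, 222.9]], [[279.8, 231.1]]], 'top': [[[335.3, 203.1]], [[339.1, 229.6]]]}
0.005 {'side': [[[312.2, 222.4]], [[281.9, 230.6]]], 'top': [[[335.0, 201.3]], [[338.8, 227.8]]]}
0.01 {'side': [[[314.2, 221.9]], [[284.0, 230.1]]], 'top': [[[334.7, 199.5]], [[338.5, 226.0]]]}
0.02 {'side': [[[318.3, 220.9]], [[288.2, 229.1]]], 'top': [[[334.2, 196.0]], [[338.0, 222.3]]]}
[array([ 88., 258.]), array([152., 477.])]
[ 0.39110947 -0.0629716   0.33837954] [0.0002, -0.0001, -0.0013, -0.0, 0.0001, -0.0]
```

View pics/c4.png

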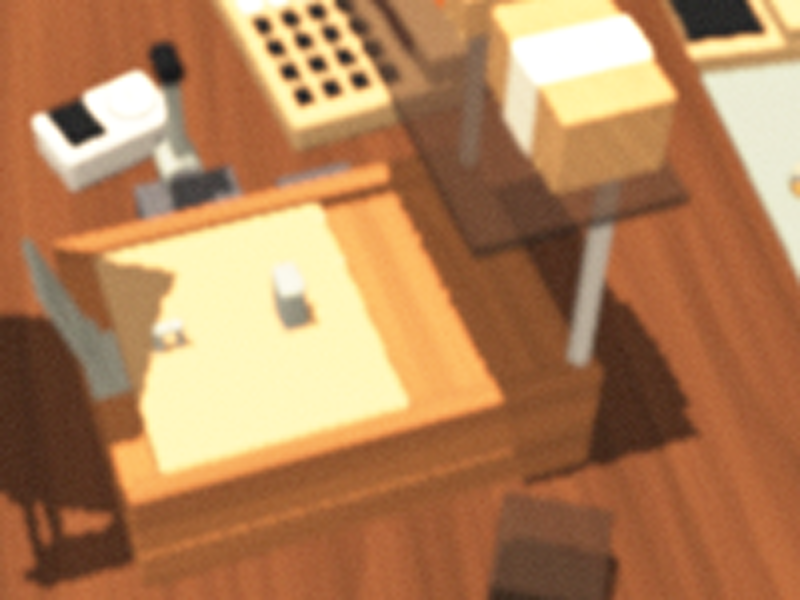

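The cover now lies over the well, but its front edge (crop (100,255) to (160,473)) looks 2–4 mm short of shut. My easing-off with the grip still closed probably dragged it back. I'll regrip firmly, pull to the stop and open without easing off.

Run:
```python
from h import *
q=np.load("q.npy"); a=q[2]; R=tool(a,np.radians(41)); z=R.as_matrix()[:,2]
P=cw(q,(-.018,0,.113))-.167*z; s=read_state(); print(s["position"],P,delta(P,R),delta(P+[0,0,.12],R))
```

```text
[ 0.39110947 -0.0629716   0.33837954] [ 0.48202412 -0.04495235  0.2390365 ] [0.303, 0.0601, -0.3311, 0.0149, -0.1128, -0.0] [0.303, 0.0601, 0.0689, 0.0149, -0.1128, -0.0]
```

Request:
carry_out(
  rows=[
    [[0,0,0.13,0,0,0,0.4],[0,0,0.25,0.0035,-0.027,0,0.7],[0.1,0.02,0.25,0.0072,-0.056,0,0.7],[0.2,0.04,0.25,0.011,-0.084,0,0.7],[0.3,0.06,0.22,0.0149,-0.1128,0,0.7],[0.303,0.06,0.07,0.0149,-0.1128,0,0.7],[0.303,0.06,-0.06,0.0149,-0.1128,0,0.7],[0.303,0.06,-0.06,0.0149,-0.1128,0,0.7]],
  ],
  squeeze=40,
)

```text
clock: 18.82
position: [0.4816, -0.0448, 0.3185]
eef_rot: [-0.024, 0.935, 0.061, 0.347]
wrist_force: [0.6, -0.9, -0.2]
opening: 0.0646
grip_force: 0.0
```

Request:
carry_out(
  rows=[
    [[0,0,-0.1,0,0,0,0.7],[0,0,-0.2,0,0,0,0.7],[0,0,-0.265,0,0,0,0.7],[0,0,-0.265,0,0,0,0.7],[0,0,-0.265,0,0,0,0.1],[0,0,-0.265,0,0,0,0.1],[0,0,-0.265,0,0,0,0.1],[0,0,-0.265,0,0,0,0.1]],
  ],
)

```text
clock: 19.82
position: [0.4821, -0.045, 0.2412]
eef_rot: [-0.023, 0.935, 0.062, 0.35]
wrist_force: [-0.7, -0.3, -0.2]
opening: 0.0299
grip_force: 0.0
```

Request:
carry_out(
  rows=[
    [[0,0,0,0,0,0,0.1],[-0.007,-0.001,0,0,0,0,0.1],[-0.014,-0.002,0,0,0,0,0.1],[-0.014,-0.002,0,0,0,0,0.1]],
  ],
)

```text
clock: 20.32
position: [0.4795, -0.0452, 0.2408]
eef_rot: [-0.024, 0.934, 0.062, 0.351]
wrist_force: [29.4, 8.2, -20.7]
opening: 0.0237
grip_force: 40.0
```

At the stop with 29 N. Releasing without easing off.

Request:
carry_out(
  rows=[
    [[0,0,0,0,0,0,0.7],[0,0,0,0,0,0,0.7],[0,0,0,0,0,0,0.7],[0,0,0.1,0,0,0,0.7],[0,0,0.25,0,0,0,0.7],[0,0,0.4,0,0,0,0.7],[0,0,0.55,0,0,0,0.7]],
  ],
)

```text
clock: 21.2
position: [0.4798, -0.0443, 0.363]
eef_rot: [-0.03, 0.933, 0.065, 0.352]
wrist_force: [0.6, -0.4, 0.5]
opening: 0.0651
grip_force: 0.0
```

Run:
```python
from h import *
q=np.load("q.npy"); a=q[2]
pre=cw(q,(-.22,-.006,.152+.186)); print(read_state()["position"],delta(pre,tool(a,0)))
```

```text
[ 0.47984665 -0.0443288   0.36297358] [-0.2956, -0.0623, -0.0832, -0.0174, 0.1137, -0.0012]
```

Request:
carry_out(
  rows=[
    [[-0.03,0,0.12,0,0,0,0],[-0.1,-0.02,0.16,-0.0044,0.0285,0,0],[-0.18,-0.04,0.16,-0.0088,0.057,0,0],[-0.25,-0.06,0.16,-0.013,0.085,0,0],[-0.2956,-0.0623,0.16,-0.0174,0.1137,-0.0012,0],[-0.2956,-0.0623,0.05,-0.0174,0.1137,-0.0012,0],[-0.2956,-0.0623,-0.083,-0.0174,0.1137,-0.0012,0],[-0.2956,-0.0623,-0.083,-0.0174,0.1137,-0.0012,0]],
  ],
)

```text
clock: 22.2
position: [0.3908, -0.0628, 0.3359]
eef_rot: [-0.001, 0.998, 0.066, -0.002]
wrist_force: [0.1, -0.5, 1.3]
opening: 0.0004
grip_force: 0.0
```

Run:
```python
from h import *
q=np.load("q.npy"); a=q[2]
D={n:[] for n in C}
for n in C:
    capture(n)
    print(n,{t:np.round(place_of(n,t)[0]["point"],1).tolist() for t in("cover_handle","cover_catch")})
print(read_state()["position"])
```

```text
side {'cover_handle': [308.8, 222.6], 'cover_catch': [281.3, 229.3]}
top {'cover_handle': [335.4, 202.2], 'cover_catch': [339.0, 227.6]}
[ 0.39173592 -0.06297805  0.33845503]
```

The handle now matches the shut position. Next is the hasp arc.

Request:
carry_out(
  rows=[
    [[0.08,0.01,0.04,0,0,0,0],[0.16,0.021,0.06,0,0,0,0],[0.2,0.026,0.06,0,0,0,0],[0.245,0.032,0.066,0,0,0,0],[0.28,0.037,0.064,0,0,0,0],[0.31,0.041,0.06,0,0,0,0],[0.345,0.046,0.05,0,0,0,0],[0.375,0.05,0.036,0,0,0,0]],
  ],
)

```text
clock: 23.5
position: [0.5046, -0.0478, 0.3478]
eef_rot: [-0.0, 0.998, 0.066, 0.001]
wrist_force: [-0.8, 0.4, -0.7]
opening: 0.0007
grip_force: 0.4
```

Request:
carry_out(
  rows=[
    [[0.03,0.004,-0.018,0,0,0,0],[0.055,0.007,-0.04,0,0,0,0],[0.078,0.01,-0.064,0,0,0,0],[0.097,0.013,-0.092,0,0,0,0],[0.113,0.015,-0.122,0,0,0,0],[0.125,0.0165,-0.154,0,0,0,0],[0.131,0.017,-0.178,0,0,0,0],[0.134,0.0177,-0.198,0,0,0,0]],
  ],
)

```text
clock: 24.5
position: [0.5442, -0.0426, 0.2882]
eef_rot: [-0.0, 0.998, 0.066, 0.001]
wrist_force: [0.6, 0.0, 0.6]
opening: 0.0005
grip_force: 0.2
```

Run:
```python
from h import *
im=capture("side"); cv2.imwrite("pics/c5.png",cv2.resize(im[150:300,240:440,::-1],None,fx=4,fy=4,interpolation=cv2.INTER_CUBIC)); print(read_state()["position"],read_state()["wrist_force"])
```

```text
[ 0.5440872  -0.04257742  0.28761247] [-0.93880362 -0.42433698 -0.22963922]
```

View pics/c5.png

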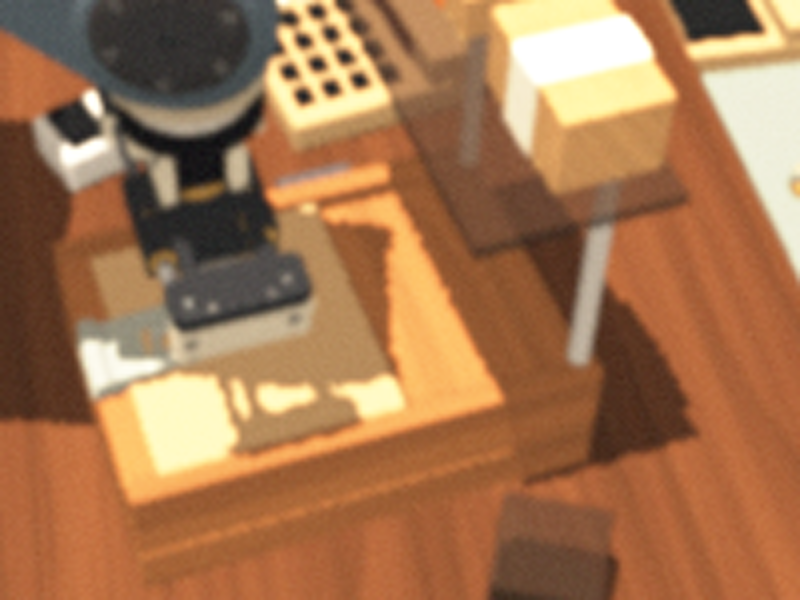

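The hasp is almost flat (strap around (130,350)). Pressing gently to its stop.

Request:
carry_out(
  rows=[
    [[0.001,0,-0.008,0,0,0,0],[0.002,0,-0.015,0,0,0,0],[0.002,0,-0.018,0,0,0,0],[0.002,0,-0.02,0,0,0,0],[0.002,0,-0.02,0,0,0,0]],
  ],
)

```text
clock: 25.18
position: [0.5448, -0.0426, 0.2829]
eef_rot: [-0.0, 0.998, 0.066, 0.001]
wrist_force: [-0.1, 0.7, 0.8]
opening: 0.0004
grip_force: 0.7
```

Request:
carry_out(
  rows=[
    [[0,0,-0.004,0,0,0,0],[0,0,-0.008,0,0,0,0],[0,0,-0.008,0,0,0,0],[0,0,-0.008,0,0,0,0]],
  ],
)

```text
clock: 25.68
position: [0.5449, -0.0426, 0.2823]
eef_rot: [-0.0, 0.998, 0.066, 0.001]
wrist_force: [-8.7, 0.2, 25.0]
opening: 0.0004
grip_force: 12.3
```

The hasp is on its stop at 25 N, at the expected height. Lift off and plan the lever.

Request:
carry_out(
  rows=[
    [[0,0,0.06,0,0,0,0],[0,0,0.2,0,0,0,0],[-0.05,0,0.38,0,0,0,0],[-0.2,0.05,0.48,0,0,0,0],[-0.35,0.1,0.5,0,0,0,0],[-0.45,0.15,0.5,0,0,0,0]],
  ],
)

```text
clock: 26.42
position: [0.4081, 0.0028, 0.4309]
eef_rot: [-0.0, 0.998, 0.066, 0.001]
wrist_force: [0.2, 0.5, 0.4]
opening: -0.0
grip_force: 0.0
```

```bash
cat > l.py <<'E'
from h import *
q=np.load("q.npy"); a=q[2]; tl=np.radians(30); R=tool(a,tl); z=R.as_matrix()[:,2]; w=.0085; r=.058
def P(th,gap=0):
    n=np.array([-np.sin(th),0,np.cos(th)])
    return cw(q,np.array([-.05,.131,.1])+r*np.array([np.cos(th),0,np.sin(th)])+(.005+gap+w*abs(np.sin(th-tl)))*n)-.186*z
E
python3 - <<'E'
from l import *
im={n:capture(n) for n in C}
T="hasp_tab hasp_hinge cover_catch cover_handle lever_push lever_pivot".split(); D={}
for n in C:
    for t in T:
        p=place_of(n,t)[:1]
        if p: D[n,t]=p[0]["point"]
for t in T:
    if ("side",t) in D and ("top",t) in D:
        X,e=tri(D["side",t],D["top",t]); print(t,"case",(Rz(-a)@(X-[q[0],q[1],0])).round(4),round(e,1))
for d in cut_out("top","lever")[:1]+cut_out("top","lever_push")[:1]: print(d["point"],d["score"],(Rz(-a)@(ray("top",d["point"],.15)[0]-[q[0],q[1],0])).round(3))
s=read_state(); pre=P(np.radians(98),.05); print(s["position"],"pre",pre,delta(pre,R))
for g in (98,85,75,65,55,45,35,25,15,7,0): print(g,P(np.radians(g)).round(3),delta(P(np.radians(g)),R,pre,R)[:3])
E
```

```text
hasp_tab case [-0.0533 -0.0003  0.0939] 0.1
hasp_hinge case [-0.1361 -0.0024  0.0978] 1.5
cover_catch case [-0.0884 -0.0038  0.0996] 0.4
cover_handle case [-0.0172 -0.0058  0.1217] 0.1
lever_push case [-0.0586  0.1309  0.1556] 1.7
lever_pivot case [-0.0452  0.1464  0.0866] 3.8
[288.0, 219.7] 0.59 [-0.054  0.132  0.15 ]
[284.2, 221.1] 0.47 [-0.057  0.142  0.15 ]
[0.40986851 0.00234373 0.43027982] pre [0.37983019 0.07368781 0.30976492] [-0.1001, 0.2378, -0.4017, 0.0108, -0.0824, -0.0001]
98 [0.429 0.08  0.317] [0.1636, 0.0216, 0.0232]
85 [0.443 0.082 0.32 ] [0.2098, 0.0277, 0.0338]
75 [0.454 0.083 0.32 ] [0.2469, 0.0326, 0.034]
65 [0.465 0.085 0.318] [0.2839, 0.0375, 0.0269]
55 [0.476 0.086 0.314] [0.3191, 0.0421, 0.0125]
45 [0.485 0.088 0.307] [0.3512, 0.0464, -0.0086]
35 [0.493 0.089 0.299] [0.3786, 0.05, -0.0357]
25 [0.499 0.089 0.291] [0.3981, 0.0526, -0.0632]
15 [0.503 0.09  0.283] [0.4114, 0.0543, -0.0891]
7 [0.506 0.09  0.276] [0.4193, 0.0554, -0.1112]
0 [0.507 0.09  0.27 ] [0.4241, 0.056, -0.1314]
```

Request:
carry_out(
  rows=[
    [[-0.1,0.08,0,0.0027,-0.0206,0,0],[-0.1,0.16,0,0.0054,-0.041,0,0],[-0.1,0.245,-0.05,0.008,-0.062,0,0],[-0.1,0.245,-0.2,0.0108,-0.0824,0,0],[-0.1,0.245,-0.35,0.0108,-0.0824,0,0],[-0.1,0.245,-0.4,0.0108,-0.0824,0,0],[-0.1,0.245,-0.4,0.0108,-0.0824,0,0]],
  ],
)

```text
clock: 28.1
position: [0.3797, 0.0759, 0.3096]
eef_rot: [-0.017, 0.964, 0.064, 0.257]
wrist_force: [-0.8, 0.3, -0.2]
opening: 0.0005
grip_force: 0.0
```

Run:
```python
from l import *
s=read_state(); pre=P(np.radians(98),.05); print(s["position"],s["joint_pos"].round(2),delta(pre,R))
```

```text
[0.37969036 0.0758803  0.30959339] [0.07 0.15 2.25 0.14 0.22 1.38] [0.0005, -0.0073, 0.0006, 0.0001, -0.0004, -0.0001]
```

Request:
carry_out(
  rows=[
    [[0.07,0.009,0.02,0,0,0,0],[0.13,0.017,0.023,0,0,0,0],[0.165,0.022,0.024,0,0,0,0],[0.19,0.025,0.03,0,0,0,0],[0.22,0.029,0.034,0,0,0,0],[0.247,0.033,0.034,0,0,0,0],[0.284,0.0375,0.027,0,0,0,0],[0.319,0.042,0.0125,0,0,0,0]],
  ],
)

```text
clock: 29.1
position: [0.4763, 0.0886, 0.3139]
eef_rot: [-0.017, 0.964, 0.064, 0.258]
wrist_force: [-1.9, 0.1, -0.7]
opening: 0.0009
grip_force: 0.6
```

Run:
```python
from l import *
for n in C:
    capture(n)
    for t in("lever_push","lever"):
        try: print(n,t,[(np.round(d["point"],1).tolist(),round(float(d["score"]),2)) for d in (place_of if t!="lever" else cut_out)(n,t)[:2]])
        except Exception as e: print(e)
    for g in(98,55,45): 
        th=np.radians(g); print(g,proj(n,cw(q,np.array([-.05+.06*np.cos(th)-.005*np.sin(th),.131,.1+.06*np.sin(th)]))).round(1))
s=read_state(); print(s["position"])
for g in (55,45,35,25,15,7,0,-2): print(g,delta(P(np.radians(g))+[0,.002,0],R)[:3])
```

```text
side lever_push [([292.8, 175.2], 0.73)]
side lever [([290.3, 180.0], 0.72)]
98 [[277.2 174.6]]
55 [[294.7 174. ]]
45 [[298.2 175.2]]
top lever_push [([283.4, 208.2], 0.49)]
top lever [([390.4, 169.0], 0.53), ([286.5, 201.8], 0.43)]
98 [[288.6 222.5]]
55 [[286.7 206.9]]
45 [[286.5 204.2]]
[0.47539812 0.08847343 0.31408499]
55 [0.0006, -0.0005, -0.0019]
45 [0.0326, 0.0038, -0.023]
35 [0.06, 0.0074, -0.0501]
25 [0.0796, 0.01, -0.0776]
15 [0.0929, 0.0117, -0.1035]
7 [0.1008, 0.0128, -0.1256]
0 [0.1056, 0.0134, -0.1458]
-2 [0.1065, 0.0135, -0.1518]
```

The lever is following as planned, now at about 55°.

Request:
carry_out(
  rows=[
    [[0.032,0.004,-0.023,0,0,0,0],[0.06,0.0074,-0.05,0,0,0,0],[0.07,0.009,-0.064,0,0,0,0],[0.08,0.01,-0.078,0,0,0,0],[0.087,0.011,-0.091,0,0,0,0],[0.093,0.0117,-0.104,0,0,0,0],[0.1,0.0128,-0.125,0,0,0,0],[0.104,0.013,-0.138,0,0,0,0]],
  ],
)

```text
clock: 30.4
position: [0.5068, 0.0924, 0.2722]
eef_rot: [-0.017, 0.964, 0.064, 0.258]
wrist_force: [-1.2, 0.7, 1.6]
opening: 0.0002
grip_force: 0.6
```

Request:
carry_out(
  rows=[
    [[0.001,0,-0.006,0,0,0,0],[0.002,0,-0.011,0,0,0,0],[0.002,0,-0.013,0,0,0,0],[0.002,0,-0.013,0,0,0,0]],
  ],
)

```text
clock: 30.9
position: [0.5071, 0.0924, 0.2697]
eef_rot: [-0.017, 0.964, 0.064, 0.259]
wrist_force: [-11.1, -1.7, 14.7]
opening: 0.0004
grip_force: 7.5
```

Request:
carry_out(
  rows=[
    [[0,0,-0.004,0,0,0,0],[0,0,-0.004,0,0,0,0],[0,0,-0.004,0,0,0,0]],
  ],
)

```text
clock: 31.28
position: [0.5071, 0.0924, 0.2692]
eef_rot: [-0.017, 0.964, 0.064, 0.259]
wrist_force: [-17.0, -2.2, 25.4]
opening: 0.0009
grip_force: 12.5
```

Request:
carry_out(
  rows=[
    [[-0.01,0,0.06,0,0,0,0],[-0.08,0,0.2,0,0,0,0],[-0.2,0,0.35,0,0,0,0],[-0.4,0,0.5,0,0,0,0],[-0.5,-0.1,0.55,0,0,0,0],[-0.5,-0.3,0.55,0,0,0,0],[-0.5,-0.5,0.55,0,0,0,0],[-0.5,-0.6,0.55,0,0,0,0]],
  ],
)

```text
clock: 32.28
position: [0.3568, -0.0898, 0.433]
eef_rot: [-0.016, 0.964, 0.063, 0.259]
wrist_force: [0.2, -0.4, 0.7]
opening: 0.0006
grip_force: 0.0
```

Run:
```python
from l import *
T="hasp_tab cover_catch cover_handle lever_push lever_pivot".split(); D={}
for n in C:
    capture(n)
    for t in T:
        p=place_of(n,t)[:1]
        if p: D[n,t]=p[0]["point"]
    for t in("tester","cube","calculator"): print(n,t,[np.round(d["point"],1).tolist() for d in place_of(n,t)[:1]])
for t in T:
    if ("side",t) in D and ("top",t) in D:
        X,e=tri(D["side",t],D["top",t]); print(t,"case",(Rz(-a)@(X-[q[0],q[1],0])).round(4),round(e,1))
for n in C: print(n,"flat lever expects",proj(n,cw(q,(.01,.131,.105))),D.get((n,"lever_push")))
print(read_state()["position"])
```

```text
side tester [[267.6, 184.1]]
side cube [[374.3, 297.0]]
side calculator [[324.8, 161.7]]
top tester [[247.4, 240.8]]
top cube [[341.6, 246.6]]
top calculator []
cover_catch case [-0.0855  0.0029  0.0949] 0.9
cover_handle case [-0.0243 -0.0032  0.1199] 2.2
lever_push case [0.0042 0.1339 0.1017] 0.3
lever_pivot case [-0.0471  0.1366  0.0927] 3.0
side flat lever expects [[306.73710691 184.16212992]] [304.0, 184.9]
top flat lever expects [[286.26042604 199.12631707]] [285.5, 201.2]
[ 0.35731007 -0.08757207  0.43256718]
```

```bash
python3 -c "
from rig import *
print(hand_in())"
```

```text
the job is handed in; nothing more can be done
None
```

I did the job in the order asked and handed it in at about 33 s: keypad flat in the well, cover at its stop, hasp down, lever flat. The shelf was not struck and the tester, cube and calculator were not touched; the cover took a second pull on the handle, before the hasp, because my first release let it slip back about 3 mm.

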